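Press the cable channel's covers home along the row

TASK

After the desk was wiped, the five white snap covers of the curved cable channel are standing up. Run the fingertips lightly along the row, from the round end of the channel to the square end, so that each cover in turn is pushed fully down, all in one pass: from the first cover until the last is down keep the fingertips on the covers or within about 2 cm of them. Do not pull any cover up, do not lean on the channel hard, and leave the mouse, stapler and stamp where they are.

Things in the scene. Friction and masses are not known exactly. Their poses are not given: they have to be found in the camera images.
- channel: low curved aluminium cable channel fixed to the desk. Origin on the desk under cover 3. Five white covers, 48 mm apart on an arc of radius 320 mm centred at local x = +320 mm, run from the round end (local +y: drum 48 mm across, 23 mm high, centre 46 mm beyond cover 1's) to the square end (local -y: block 42 x 36 mm, 22 mm high). Channel body 26 mm wide, 18 mm high.
- cover1_top (a point): centre of the flat top of white cover 1 (the first, next to the round end box); moves with it. x across the row, y along it to the round end, z up. 34 mm wide, 46 mm long: flat top 20 mm, then at each end a 13 mm bevel falling 7.5 mm, which a fingertip gliding at home height rides up, pushing the cover down. Top 36 mm above the desk when up, 30 mm when fully home.
- cover1 (a joint): how far cover 1 is pressed down (m): 0 raised, 0.006 fully home on its hard stop; starts between 0 and 0.0015, could be pulled up to -0.004. Stiff snap fit without spring-back: it takes about 4 N to move and stays where it is left.
- cover2_top (a point): centre of the flat top of white cover 2 (number 2 counted from the round end); moves with it. x across the row, y along it to the round end, z up. 34 mm wide, 46 mm long: flat top 20 mm, then at each end a 13 mm bevel falling 7.5 mm, which a fingertip gliding at home height rides up, pushing the cover down. Top 36 mm above the desk when up, 30 mm when fully home.
- cover2 (a joint): how far cover 2 is pressed down (m): 0 raised, 0.006 fully home on its hard stop; starts between 0 and 0.0015, could be pulled up to -0.004. Stiff snap fit without spring-back: it takes about 4 N to move and stays where it is left.
- cover3_top (a point): centre of the flat top of white cover 3 (number 3 counted from the round end); moves with it. x across the row, y along it to the round end, z up. 34 mm wide, 46 mm long: flat top 20 mm, then at each end a 13 mm bevel falling 7.5 mm, which a fingertip gliding at home height rides up, pushing the cover down. Top 36 mm above the desk when up, 30 mm when fully home.
- cover3 (a joint): how far cover 3 is pressed down (m): 0 raised, 0.006 fully home on its hard stop; starts between 0 and 0.0015, could be pulled up to -0.004. Stiff snap fit without spring-back: it takes about 4 N to move and stays where it is left.
- cover4_top (a point): centre of the flat top of white cover 4 (number 4 counted from the round end); moves with it. x across the row, y along it to the round end, z up. 34 mm wide, 46 mm long: flat top 20 mm, then at each end a 13 mm bevel falling 7.5 mm, which a fingertip gliding at home height rides up, pushing the cover down. Top 36 mm above the desk when up, 30 mm when fully home.
- cover4 (a joint): how far cover 4 is pressed down (m): 0 raised, 0.006 fully home on its hard stop; starts between 0 and 0.0015, could be pulled up to -0.004. Stiff snap fit without spring-back: it takes about 4 N to move and stays where it is left.
- cover5_top (a point): centre of the flat top of white cover 5 (the last, next to the square end block); moves with it. x across the row, y along it to the round end, z up. 34 mm wide, 46 mm long: flat top 20 mm, then at each end a 13 mm bevel falling 7.5 mm, which a fingertip gliding at home height rides up, pushing the cover down. Top 36 mm above the desk when up, 30 mm when fully home.
- cover5 (a joint): how far cover 5 is pressed down (m): 0 raised, 0.006 fully home on its hard stop; starts between 0 and 0.0015, could be pulled up to -0.004. Stiff snap fit without spring-back: it takes about 4 N to move and stays where it is left.
- mouse: bystander: black wireless computer mouse, 60 by 102 by 34 mm, loose; origin under its centre, long axis y
- stapler: bystander: stapler, 34 by 130 by 46 mm high, loose; origin under its centre, long axis y
- stamp: bystander: wooden-handled hand stamp, 30 by 48 mm foot, 69 mm high, standing loose; origin under its centre

How it is judged:
On the way, in this order (a step that is already met when the one before it is completed fails the run):
1. the first cover from the round end is pushed down (value of joint cover1 above 0.004 m), for 0.05 s.
2. the second cover from the round end is pushed down (value of joint cover2 above 0.004 m), for 0.05 s.
3. the third cover from the round end is pushed down (value of joint cover3 above 0.004 m), for 0.05 s.
4. the fourth cover from the round end is pushed down (value of joint cover4 above 0.004 m), for 0.05 s.
5. the fifth cover from the round end is pushed down (value of joint cover5 above 0.004 m), for 0.05 s.
At the end, for the whole second after the job is handed in: all five covers pushed down (at least 4 of the 6 mm), the mouse, stapler and stamp within 15 mm of where they were (value of joint each of cover1, cover2, cover3, cover4, cover5 above 0.004 m and distance of each of mouse, stapler, stamp from where it was at the start of the episode below 0.015 m); the robot touches nothing.
It fails at once if a cover is pulled up (more than 2.5 mm above its raised height) (value of joint any of cover1, cover2, cover3, cover4, cover5 below -0.0025 m).
It fails at once if the channel is leaned on hard (fingers press it with more than 40 N) (contact force between the fingers and channel above 40 N).
It fails at once if the hand leaves the row between the first and the last cover (grasp point more than 90 mm from every cover's top) (value of joint cover1 above 0.004 m and not (value of joint cover5 above 0.004 m) and distance between the grasp point and cover1_top above 0.09 m and distance between the grasp point and cover2_top above 0.09 m and distance between the grasp point and cover3_top above 0.09 m and distance between the grasp point and cover4_top above 0.09 m and distance between the grasp point and cover5_top above 0.09 m).
It fails at once if the mouse, stapler or stamp is moved by more than 15 mm, lifted or tipped (distance of any of mouse, stapler, stamp from where it was at the start of the episode above 0.015 m or angle between any of mouse, stapler, stamp's own z axis and vertical above 0.3 rad).
It also fails if it takes over 45 s, if anything falls off the work surface, if the arm or the gripper's body presses on something with over 40 N, if the wrist force passes 120 N, or if a joint passes its speed limit or range.

ROBOT

A 6-joint arm with a two-finger parallel gripper is mounted at the origin on the work surface. World frame = base frame: x ahead of the robot, y to its left, z up, the work surface at z = 0. Lengths are in m, angles in rad, forces in N, time in s.
With the tool pointing down it reaches from about 0.3 to 0.775 m from the base axis. Payload 14.6 kg.
Tool frame: the origin (TCP) lies midway between the tips of the shut fingers; the grasp point (between the pads) lies 19 mm behind it (ctrl.tcp_to_grasp is the distance from the TCP to the grasp point, in m); x points along the fingers, y is the direction in which the jaws open and shut, and the axes are right-handed (so a half turn about x gives the same grasp; the last joint's range is limited). The gripper opens to 94 mm and grips with 3 to 60 N. Pads are 16 mm wide; open, the fingers measure 119 mm over their backs; the gripper's body (75 mm by 177 mm) begins 78 mm behind the grasp point.
Start: joints at [1.204, 0.3, 1.521, -0, 1.321, -0.067], TCP at [0.162, 0.525, 0.205] pointing down, gripper open.
Joint ranges: [-3.03, 3.03], [-0.79, 2.21], [0.23, 2.52], [-1.04, 4.18], [0, 3.07], [-2.55, 2.55]. Speed limits (rad/s): [2.22, 2.22, 2.57, 3.14, 3.14, 3.14].

INTERFACE

Orientations are given as [roll, pitch, yaw] about the fixed x, y, z axes, in that order (R = Rz(yaw) Ry(pitch) Rx(roll)).
In Python, from station import ctrl gives the robot as it stands.
- The arm moves only by the tool jog_arm, never from a script. Its argument "rows" is one flat list of numbers, 7 for each row, row after row: the shift along the world's x, y, z in m, then the turn, a rotation vector about the world's x, y, z in degrees, then the closure, from 0 (fully open) to 1 (shut). A call has 1 to 8 rows; each row shifts and turns the commanded pose from where the row before left it; what a row does not reach is not made up. A row lasts 1/12 s, in which the tool goes at most 41.7 mm and 7.16 degrees, less where a joint would pass 70% of its speed; a pose out of reach is approached as far as the arm can. A call with a gripper value outside its range is refused whole. The fingers move at their own pace and stop on an object; "squeeze" is the grip in N (left out, the last holds). Time passes only in rows, so rows that do not move let the fingers close. It gives the time, the measured TCP pose, the force and the opening at its end, in the units of the state.
- ctrl.get_obs(): the state, without advancing time (a new reading comes with each control period).
- ctrl.camera(name): name is "scene" or "top"; returns (picture, depth): 480x640x3 uint8, red, green, blue; 480x640 float32, m along the optical axis (not along the pixel's ray), 0 where there is no reading.
- ctrl.camera_model(name): a dict with "K" (3x3 intrinsics, pixels), "extrinsics" (4x4, takes a point from camera to world coordinates). Camera axes: x right, y down, z forward; pixel columns grow to the right and rows downward; lengths in m; the calibration is good to about 2 mm. A picture is of the moment at which its call begins. camera_model takes no time and is no camera call.
- ctrl.hand_in(): hands the job in, once; it reports no verdict.
The state is a dict: "time_s": time; "qpos": joint angles; "joint_vel": joint speeds; "tau": joint torques, N m; "ee_pos": TCP position; "eef_rot": TCP orientation; "force": force on the tool from outside, world axes, zero at the start; "moment": the same for the moment, N m; "grip_width": finger opening in m.
Only numpy, scipy, OpenCV 4.12 (cv2) and the standard library are available. Lean on these libraries where they do the work, as an engineer would, in place of code of your own. Each camera call takes 0.05 s, during which the arm holds its last target.

## Working session

There is one attempt and no reset: what is moved stays moved. The work goes in short steps, Python scripts to look and compute and a tool call to move; the robot and the scene stay as the last step left them, time stands still between calls to the robot, and variables do not carry over. Pictures are saved under pics/ and viewed, and the job is handed in when it is done.

Besides the shell and the picture viewer there is one more tool, called after "Emit:" in YAML: its name, and indented under it one key for each argument. jog_arm: Moves the arm, as the interface text tells. Its arguments: {"type":"object","properties":{"rows":{"type":"array"},"squeeze":{"type":"number"}},"required":["rows"]}

```bash
ls; mkdir -p pics; python3 - <<'E'
from station import ctrl
import cv2,numpy as np
o=ctrl.get_obs();print({k:np.round(v,3) for k,v in o.items()})
print(ctrl.tcp_to_grasp)
for n in("scene","top"):
    p,d=ctrl.camera(n);cv2.imwrite(f"pics/{n}0.png",p[:,:,::-1]);np.save(f"{n}_d.npy",d);np.save(f"{n}_p.npy",p)
    m=ctrl.camera_model(n);print(n,np.round(m["K"],1),np.round(m["extrinsics"],3))
E
```

```text
pics
{'time_s': np.float64(0.0), 'qpos': array([ 1.204,  0.3  ,  1.522, -0.   ,  1.321, -0.067]), 'joint_vel': array([-0.   ,  0.   ,  0.001,  0.002, -0.   ,  0.   ]), 'tau': array([-1.0000e-03, -5.3181e+01, -3.5274e+01,  7.1000e-02,  2.4000e-02,
       -0.0000e+00]), 'ee_pos': array([0.162, 0.525, 0.205]), 'eef_rot': array([-1.621,  1.57 , -1.92 ]), 'force': array([0.143, 0.124, 0.38 ]), 'moment': array([-0.04 , -0.018, -0.093]), 'grip_width': np.float64(0.094)}
0.0188
scene [[468.4   0.  325.9]
 [  0.  468.4 237.6]
 [  0.    0.    1. ]] [[-0.424  0.541 -0.726  1.081]
 [ 0.905  0.265 -0.332  0.278]
 [ 0.012 -0.798 -0.603  0.482]
 [ 0.     0.     0.     1.   ]]
top [[441.1   0.  327.8]
 [  0.  441.1 241.2]
 [  0.    0.    1. ]] [[-0.009 -0.994  0.113  0.502]
 [-1.     0.01   0.006  0.043]
 [-0.007 -0.113 -0.994  0.695]
 [ 0.     0.     0.     1.   ]]
```

View pics/scene0.png

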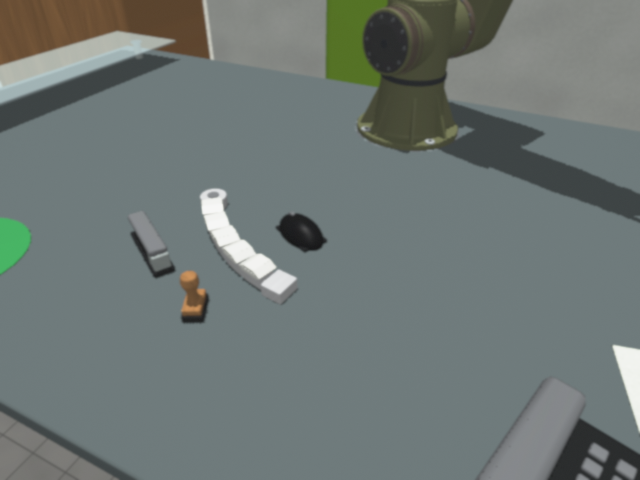

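View pics/top0.png

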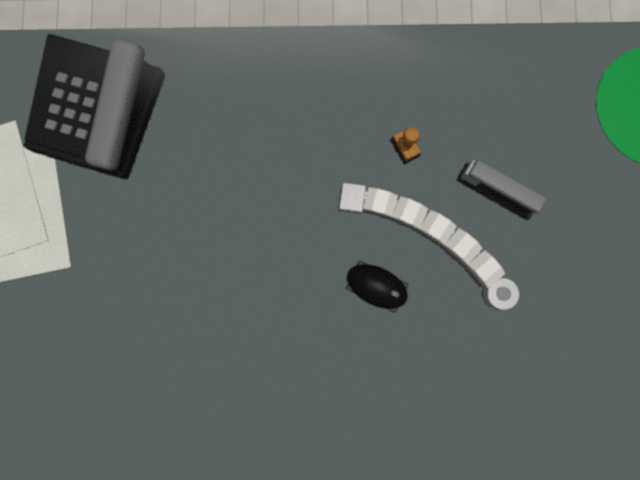

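The scene view shows the channel with its drum at (213,197) and its block at (280,285). In the top view the drum is at (503,293) and the block at (352,197), with the covers between them. The mouse (377,286) is on the inner side, and the stamp (407,145) and stapler (503,190) are on the outer side.

```bash
cat > h.py <<'E'
import numpy as np,cv2
from station import ctrl
def cloud(n,d):
    m=ctrl.camera_model(n);K=m["K"];E=m["extrinsics"]
    v,u=np.mgrid[:480,:640]
    P=np.stack([(u-K[0,2])/K[0,0]*d,(v-K[1,2])/K[1,1]*d,d],-1)
    return P@E[:3,:3].T+E[:3,3]
def cast(n,u,v,z):
    m=ctrl.camera_model(n);K=np.array(m["K"]);E=np.array(m["extrinsics"])
    r=E[:3,:3]@np.linalg.solve(K,[u,v,1.]);return E[:3,3]+r*(z-E[2,3])/r[2]
E
python3 - <<'E'
from h import *
from scipy.optimize import least_squares
p=np.load("top_p.npy");d=np.load("top_d.npy");W=cloud("top",d)
g=W[300:460,150:300];print("desk z",np.median(g[...,2]),g[...,2].std())
hsv=cv2.cvtColor(p,cv2.COLOR_RGB2HSV)
roi=np.zeros(d.shape,bool);roi[170:320,330:530]=1
m=roi&(hsv[...,2]>110)&(hsv[...,1]<60)
n,l,s,c=cv2.connectedComponentsWithStats(m.astype(np.uint8));print(s,c)
# drum and block
for u,v,z in((503,293,.023),(352.5,197.5,.022)):print(cast("top",u,v,z),W[int(v),int(u)])
big=cv2.resize(p[170:320,330:530],None,fx=4,fy=4,interpolation=cv2.INTER_CUBIC)
cv2.imwrite("pics/topzoom.png",big[:,:,::-1])
s=np.load("scene_p.npy")[180:310,120:340];cv2.imwrite("pics/scenezoom.png",cv2.resize(s,None,fx=3.6,fy=3.6,interpolation=cv2.INTER_CUBIC)[:,:,::-1])
E
```

```text
desk z 0.00018809064237912398 0.04632558940713241
[[     0      0    640    480 301029]
 [   466    170      4      4     13]
 [   472    170     58     36    814]
 [   339    182    181    128   5333]
 [   393    292      4      4     11]] [[316.91983497 239.71234333]
 [467.38461538 171.46153846]
 [504.52457002 184.10565111]
 [436.38496156 236.02381399]
 [394.45454545 293.36363636]]
[ 0.49708651 -0.21743446  0.023     ] [ 0.49709908 -0.21679749  0.02464632]
[0.64651094 0.00737297 0.022     ] [0.64744005 0.00810595 0.02139552]
```

View pics/topzoom.png

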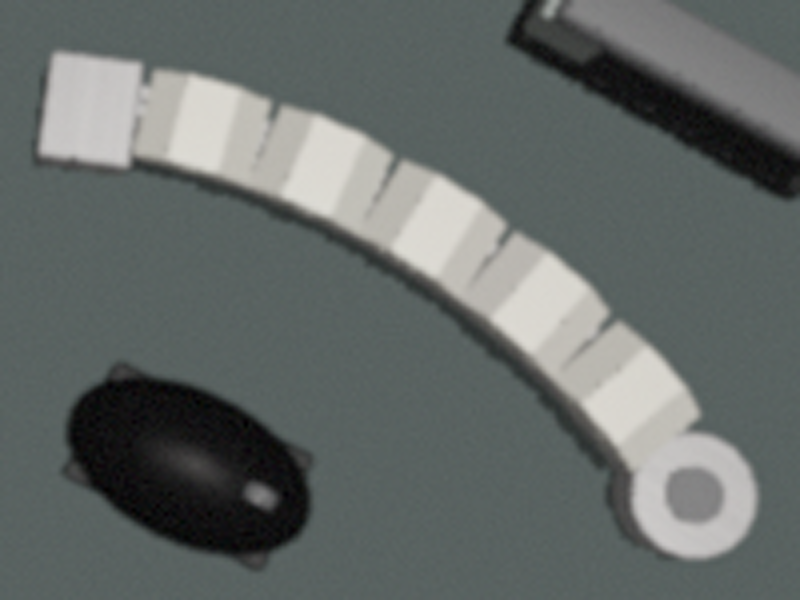

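View pics/scenezoom.png

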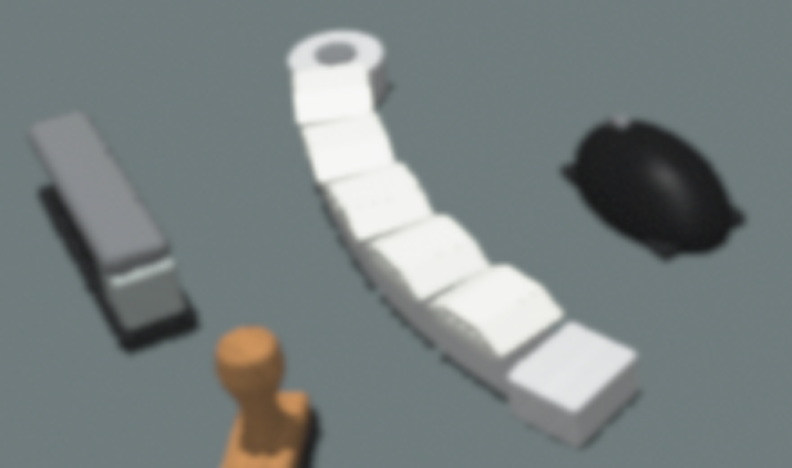

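```bash
python3 - <<'E'
from h import *
from scipy.optimize import least_squares
p=np.load("top_p.npy");d=np.load("top_d.npy");W=cloud("top",d)
hsv=cv2.cvtColor(p,cv2.COLOR_RGB2HSV)
roi=np.zeros(d.shape,bool);roi[170:320,330:530]=1
tot=p.astype(int).sum(2)
for u,v in((381,200),(411,211),(439,226),(466,246),(489,270),(371,200),(352,197)):print(p[v,u],np.round(W[v,u],4))
for th in (205,210,215):
  m=(roi&(p[...,0]>th)).astype(np.uint8)
  n,l,s,c=cv2.connectedComponentsWithStats(m)
  for i in range(1,n):
    if s[i,4]>60:
        cs,_=cv2.findContours((l==i).astype(np.uint8),cv2.RETR_EXTERNAL,cv2.CHAIN_APPROX_NONE)
        print(th,s[i,4],np.round(c[i],1),np.round(cast("top",*c[i],.0355),4),np.median(W[l==i][:,2]).round(4),cv2.minAreaRect(cs[0])[1:])
E
```

```text
[218 216 209] [ 0.6394 -0.0353  0.0347]
[218 215 209] [ 0.6216 -0.0799  0.0371]
[218 215 208] [ 0.5983 -0.1215  0.0363]
[218 215 209] [ 0.5677 -0.1611  0.0352]
[216 213 206] [ 0.5315 -0.1941  0.0342]
[186 183 176] [ 0.6402 -0.0203  0.0317]
[201 200 198] [0.6474 0.0081 0.0214]
205 266 [380.5 200.7] [ 0.6383 -0.0344  0.0355] 0.0346 ((13.096923828125, 20.372989654541016), 14.03624439239502)
205 274 [410.4 211.3] [ 0.6214 -0.0793  0.0355] 0.0353 ((13.39880084991455, 20.61353874206543), 23.629377365112305)
205 276 [438.6 226.3] [ 0.598  -0.1211  0.0355] 0.0356 ((13.24997329711914, 20.669960021972656), 32.0053825378418)
205 278 [464.6 245.5] [ 0.5684 -0.159   0.0355] 0.0353 ((13.315836906433105, 20.870014190673828), 39.80556869506836)
205 275 [487.8 268.5] [ 0.5337 -0.1919  0.0355] 0.0352 ((13.386187553405762, 20.785587310791016), 47.72631072998047)
210 247 [380.5 200.7] [ 0.6382 -0.0344  0.0355] 0.0347 ((12.369316101074219, 19.887920379638672), 14.03624439239502)
210 256 [410.4 211.2] [ 0.6216 -0.0792  0.0355] 0.0353 ((12.654422760009766, 20.212718963623047), 23.629377365112305)
210 256 [
[... 189 characters left out ...]
99024963379), 45.0)
210 250 [487.6 268.6] [ 0.5335 -0.1917  0.0355] 0.0352 ((12.323442459106445, 20.22549819946289), 48.8140754699707)
215 215 [380.4 200.9] [ 0.6379 -0.0342  0.0355] 0.0346 ((11.156637191772461, 19.16031265258789), 14.03624439239502)
215 221 [410.3 211.3] [ 0.6214 -0.0791  0.0355] 0.0353 ((11.371877670288086, 19.596181869506836), 23.96249008178711)
215 223 [438.6 226.3] [ 0.598  -0.1211  0.0355] 0.0356 ((11.553977012634277, 19.50396156311035), 32.0053825378418)
215 215 [464.2 245.7] [ 0.5682 -0.1583  0.0355] 0.0354 ((11.388850212097168, 19.4152774810791), 40.601295471191406)
215 107 [484.1 271.3] [ 0.5295 -0.1862  0.0355] 0.0352 ((10.60660171508789, 11.31370735168457), 45.0)
```

```bash
python3 - <<'E'
from h import *
from scipy.optimize import least_squares
from scipy.spatial.transform import Rotation as Rt
C=np.array([[.5336,-.1918],[.5684,-.1588],[.5980,-.1211],[.6215,-.0792],[.6382,-.0343]])
a=(np.arange(5)-2)*.048/.320   # cover i at angle toward -y local
def model(q,s):  # s arc from cover3 toward square end
    th=s/.320; l=np.stack([.32-.32*np.cos(th),-.32*np.sin(th)],-1)
    c,sn=np.cos(q[2]),np.sin(q[2]);return q[:2]+l@np.array([[c,sn],[-sn,c]])
S=(np.arange(5)-2)*.048
r=least_squares(lambda q:(model(q,S)-C).ravel(),[.598,-.121,2.5])
print(r.x,np.abs(r.fun).max());q=r.x
print("pred drum",model(q,np.array([-.142])),"meas .497 -.217; scene",cast("scene",213.5,195,.023))
s=np.arange(-.142,.1205,.006);P=model(q,s);head=np.degrees(np.unwrap(np.arctan2(*np.gradient(P,axis=0).T[::-1])))
for i in range(len(s)):print(int(s[i]*1000),np.round(P[i]*1000,1),np.round(head[i],1),"d",np.round((P[i]-P[i-1])*1000,1) if i else "")
np.save("P.npy",P)
o=ctrl.get_obs();R=Rt.from_euler("xyz",o["eef_rot"]).as_matrix();print(R.round(3),o["ee_pos"])
jy=R[:,1];print("jaw axis heading",np.degrees(np.arctan2(jy[1],jy[0])))
E
```

```text
[ 0.59789806 -0.12100037  2.55494805] 0.00014451295005790676
pred drum [[ 0.49603493 -0.21825871]] meas .497 -.217; scene [ 0.5007092  -0.21543197  0.023     ]
-142 [ 496.  -218.3] 31.5 d 
-135 [ 501.2 -215.1] 32.0 d [5.1 3.1]
-129 [ 506.2 -211.9] 33.1 d [5.1 3.2]
-123 [ 511.2 -208.6] 34.2 d [5.  3.3]
-117 [ 516.1 -205.2] 35.3 d [4.9 3.4]
-111 [ 521.  -201.6] 36.3 d [4.9 3.5]
-105 [ 525.8 -198. ] 37.4 d [4.8 3.6]
-99 [ 530.5 -194.4] 38.5 d [4.7 3.7]
-93 [ 535.2 -190.6] 39.6 d [4.7 3.8]
-87 [ 539.8 -186.7] 40.6 d [4.6 3.9]
-81 [ 544.3 -182.8] 41.7 d [4.5 3.9]
-75 [ 548.7 -178.7] 42.8 d [4.4 4. ]
-69 [ 553.1 -174.6] 43.9 d [4.4 4.1]
-63 [ 557.4 -170.4] 44.9 d [4.3 4.2]
-57 [ 561.6 -166.1] 46.0 d [4.2 4.3]
-51 [ 565.7 -161.8] 47.1 d [4.1 4.4]
-45 [ 569.8 -157.4] 48.2 d [4.  4.4]
-39 [ 573.7 -152.8] 49.2 d [4.  4.5]
-33 [ 577.6 -148.3] 50.3 d [3.9 4.6]
-27 [ 581.4 -143.6] 51.4 d [3.8 4.7]
-21 [ 585.1 -138.9] 52.4 d [3.7 4.7]
-15 [ 588.7 -134.1] 53.5 d [3.6 4.8]
-9 [ 592.2 -129.2] 54.6 d [3.5 4.9]
-3 [ 595.7 -124.3] 55.7 d [3.4 4.9]
2 [ 599.  -119.3] 56.7 d [3.3 5. ]
8 [ 602.2 -114.3] 57.8 d [3.2 5. ]
14 [ 605.4 -109.2] 58.9 d [3.1 5.1]
20 [ 608.4 -104. ] 60.0 d [3.1 5.2]
26 [611.4 -98.8] 61.0 d [3.  5.2]
32 [614.3 -93.5] 62.1 d [2.9 5.3]
38 [617.  -88.2] 63.2 d [2.8 5.3]
44 [619.7 -82.8] 64.3 d [2.7 5.4]
50 [622.2 -77.4] 65.3 d [2.6 5.4]
56 [624.7 -71.9] 66.4 d [2.5 5.5]
62 [627.  -66.4] 67.5 d [2.3 5.5]
68 [629.3 -60.8] 68.6 d [2.2 5.6]
74 [631.4 -55.2] 69.6 d [2.1 5.6]
80 [633.4 -49.6] 70.7 d [2.  5.6]
86 [635.4 -43.9] 71.8 d [1.9 5.7]
92 [637.2 -38.2] 72.9 d [1.8 5.7]
98 [638.9 -32.4] 73.9 d [1.7 5.7]
104 [640.5 -26.6] 75.0 d [1.6 5.8]
110 [642.  -20.8] 76.1 d [1.5 5.8]
116 [643.4 -15. ] 76.6 d [1.4 5.8]
[[-0.     0.295  0.955]
 [-0.001  0.955 -0.295]
 [-1.    -0.001 -0.   ]] [0.16235032 0.52524725 0.20493156]
jaw axis heading 72.82082211270756
```

Emit:
jog_arm:
  rows: [0.014,-0.031,0,0,0,-5.4,1,0.014,-0.031,0,0,0,-5.4,1,0.014,-0.031,0,0,0,-5.4,1,0.014,-0.031,0,0,0,-5.4,1,0.014,-0.031,0,0,0,-5.4,1,0.014,-0.031,0,0,0,-5.4,1,0.014,-0.031,0,0,0,-5.4,1,0.014,-0.031,0,0,0,-5.4,1]
  squeeze: 20

```text
time_s: 0.77
ee_pos: [0.2746, 0.2759, 0.2053]
eef_rot: [-1.103, 1.571, -2.161]
force: [0.3, 0.4, 0.1]
grip_width: 0.0441
```

Emit:
jog_arm:
  rows: [0.014,-0.031,0,0,0,-5.4,1,0.014,-0.031,0,0,0,-5.4,1,0.014,-0.031,0,0,0,-5.4,1,0.014,-0.031,0,0,0,-5.4,1,0.014,-0.031,0,0,0,-5.4,1,0.014,-0.031,0,0,0,-5.4,1,0.014,-0.031,0,0,0,-5.4,1,0.014,-0.031,0,0,0,-5.4,1]

```text
time_s: 1.43
ee_pos: [0.3866, 0.0277, 0.2054]
eef_rot: [2.539, 1.571, 0.726]
force: [0.5, 0.6, -0.2]
grip_width: 0.0006
```

Emit:
jog_arm:
  rows: [0.014,-0.031,0,0,0,-5.4,1,0.014,-0.031,0,0,0,-5.4,1,0.014,-0.031,0,0,0,-5.4,1,0.014,-0.031,0,0,0,-5.4,1,0.014,-0.031,0,0,0,-5.4,1,0.014,-0.031,0,0,0,-5.4,1,0.014,-0.031,0,0,0,-5.4,1,0.014,-0.031,0,0,0,-5.4,1]

```text
time_s: 2.1
ee_pos: [0.4987, -0.2202, 0.2051]
eef_rot: [-1.1, 1.57, 2.617]
force: [0.3, 0.2, 0.0]
grip_width: 0.0005
```

Emit:
jog_arm:
  rows: [0,0,0,0,0,0,1,0,0,0,0,0,0,1,0,0,0,0,0,0,1]

```text
time_s: 2.35
ee_pos: [0.4981, -0.218, 0.205]
eef_rot: [-1.198, 1.57, 2.525]
force: [0.1, -0.0, 0.7]
grip_width: 0.0005
```

Emit:
jog_arm:
  rows: [-0.002,0,-0.028,0,0,0,1,0,0,-0.03,0,0,0,1,0,0,-0.03,0,0,0,1,0,0,-0.03,0,0,0,1,0,0,-0.03,0,0,0,1,0,0,-0.017,0,0,0,1,0,0,0,0,0,0,1,0,0,0,0,0,0,1]

```text
time_s: 3.02
ee_pos: [0.4963, -0.2176, 0.0408]
eef_rot: [-1.169, 1.57, 2.555]
force: [0.7, 0.5, 0.0]
grip_width: 0.0003
```

```bash
python3 - <<'E'
from h import *
from scipy.spatial.transform import Rotation as Rt
o=ctrl.get_obs();R=Rt.from_euler("xyz",o["eef_rot"]).as_matrix();print(R.round(3),o["ee_pos"],o["force"],np.degrees(np.arctan2(R[1,1],R[0,1])))
p,d=ctrl.camera("scene");cv2.imwrite("pics/s1.png",p[:,:,::-1])
E
```

```text
[[-0.001  0.549 -0.836]
 [ 0.    -0.836 -0.549]
 [-1.    -0.001  0.   ]] [ 0.4963023  -0.21761789  0.04081754] [0.71781351 0.53100849 0.00137831] -56.68136679460486
```

View pics/s1.png

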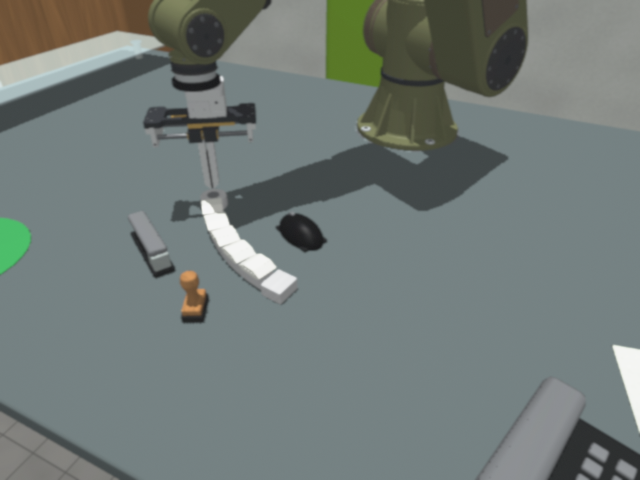

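The shut fingertips are just above the drum at (212,195), with the jaws lying across the row. Next I drop to home height.

Emit:
jog_arm:
  rows: [0,-0.0005,-0.005,0,0,0,1,0,0,-0.005,0,0,0,1,0,0,0,0,0,0,1,0,0,0,0,0,0,1]

```text
time_s: 3.4
ee_pos: [0.4964, -0.219, 0.0306]
eef_rot: [2.22, 1.571, -0.342]
force: [-0.7, -0.2, 0.9]
grip_width: 0.0005
```

Emit:
jog_arm:
  rows: [0.0051,0.0034,0,0,0,1.1,1,0.0051,0.0034,0,0,0,1.1,1,0.005,0.0034,0,0,0,1.1,1,0.0049,0.0035,0,0,0,1.1,1]

```text
time_s: 3.73
ee_pos: [0.5167, -0.2054, 0.0306]
eef_rot: [-0.06, 1.569, -2.542]
force: [-9.4, -5.7, 4.0]
grip_width: 0.0005
```

Emit:
jog_arm:
  rows: [0.0049,0.0035,0,0,0,1.1,1,0.0048,0.0036,0,0,0,1.1,1,0.0047,0.0037,0,0,0,1.1,1,0.0047,0.0038,0,0,0,1.1,1]

```text
time_s: 4.07
ee_pos: [0.5363, -0.1904, 0.0306]
eef_rot: [1.467, 1.57, -0.939]
force: [-2.9, -2.6, 3.2]
grip_width: 0.0006
```

Emit:
jog_arm:
  rows: [0.0043,0.0037,0,0,0,1.1,1,0.0044,0.0039,0,0,0,1.1,1,0.0044,0.004,0,0,0,1.1,1,0.0043,0.0041,0,0,0,1.1,1,0.0043,0.0042,0,0,0,1.1,1,0.0042,0.0043,0,0,0,1.1,1,0.0041,0.0044,0,0,0,1.1,1,0.004,0.0044,0,0,0,1.1,1]

```text
time_s: 4.73
ee_pos: [0.5701, -0.1572, 0.0304]
eef_rot: [-2.797, 1.571, 1.234]
force: [-2.3, -1.3, 2.8]
grip_width: 0.0006
```

Emit:
jog_arm:
  rows: [0.0039,0.0044,0,0,0,1.1,1,0.0039,0.0045,0,0,0,1.1,1,0.0038,0.0046,0,0,0,1.1,1,0.0037,0.0047,0,0,0,1.1,1,0.0036,0.0048,0,0,0,1.1,1,0.0035,0.0049,0,0,0,1.1,1,0.0034,0.0049,0,0,0,1.1,1,0.0033,0.005,0,0,0,1.1,1]

```text
time_s: 5.4
ee_pos: [0.5992, -0.1195, 0.0305]
eef_rot: [1.767, 1.571, -0.332]
force: [-1.3, -3.1, 3.6]
grip_width: 0.0004
```

Emit:
jog_arm:
  rows: [0.0032,0.005,0,0,0,1.1,1,0.0031,0.0051,0,0,0,1.1,1,0.0031,0.0052,0,0,0,1.1,1,0.003,0.0052,0,0,0,1.1,1,0.0029,0.0053,0,0,0,1.1,1,0.0028,0.0053,0,0,0,1.1,1,0.0027,0.0054,0,0,0,1.1,1,0.0026,0.0054,0,0,0,1.1,1]

```text
time_s: 6.07
ee_pos: [0.6224, -0.0774, 0.0305]
eef_rot: [2.418, 1.571, 0.473]
force: [-0.9, -1.8, 3.5]
grip_width: 0.0006
```

Emit:
jog_arm:
  rows: [0.0024,0.0055,0,0,0,1.1,1,0.0023,0.0055,0,0,0,1.1,1,0.0022,0.0056,0,0,0,1.1,1,0.0021,0.0056,0,0,0,1.1,1,0.002,0.0056,0,0,0,1.1,1,0.0019,0.0057,0,0,0,1.1,1,0.0018,0.0057,0,0,0,1.1,1,0.0017,0.0057,0,0,0,1.1,1]

```text
time_s: 6.73
ee_pos: [0.6388, -0.0325, 0.0305]
eef_rot: [1.746, 1.571, -0.045]
force: [-2.0, -2.8, 3.6]
grip_width: 0.0004
```

Emit:
jog_arm:
  rows: [0.0008,0.003,0,0,0,0,1,0,0,0,0,0,0,1,0,0,0,0,0,0,1]

```text
time_s: 6.98
ee_pos: [0.6395, -0.0294, 0.0305]
eef_rot: [2.844, 1.57, 1.05]
force: [0.8, 3.0, 3.2]
grip_width: 0.0004
```

Emit:
jog_arm:
  rows: [0,0,0.01,0,0,0,1,0,0,0.03,0,0,0,1,0,0,0.04,0,0,0,1,0,0,0.04,0,0,0,1,0,0,0.04,0,0,0,1,-0.02,0.035,0,0,0,0,1,-0.02,0.035,0,0,0,0,1,-0.02,0.035,0,0,0,0,1]

```text
time_s: 7.65
ee_pos: [0.5782, 0.0754, 0.1912]
eef_rot: [2.033, 1.57, 0.237]
force: [0.8, 0.7, 0.3]
grip_width: 0.0006
```

Emit:
jog_arm:
  rows: [-0.02,0.035,0,0,0,0,1,-0.02,0.035,0,0,0,0,1,-0.02,0.035,0,0,0,0,1,-0.02,0.035,0,0,0,0,1,-0.02,0.035,0,0,0,0,1,0,0,0,0,0,0,1,0,0,0,0,0,0,1,0,0,0,0,0,0,1]

```text
time_s: 8.32
ee_pos: [0.4794, 0.2494, 0.1907]
eef_rot: [0.462, 1.571, -1.332]
force: [-0.6, -0.4, -0.4]
grip_width: 0.0002
```

```bash
python3 - <<'E'
from h import *
C=np.array([[.5336,-.1918],[.5684,-.1588],[.5980,-.1211],[.6215,-.0792],[.6382,-.0343]])
p0=np.load("top_p.npy");d0=np.load("top_d.npy")
p,d=ctrl.camera("top");W=cloud("top",d);W0=cloud("top",d0)
cv2.imwrite("pics/t2.png",p[:,:,::-1])
for c in C:
    f=lambda W:np.median(W[np.hypot(*(W[...,:2]-c).transpose(2,0,1))<.007][:,2])
    print("before/after",f(W0).round(4),f(W).round(4))
dp=np.abs(p.astype(int)-p0).sum(2)
for n,(u0,u1,v0,v1) in dict(mouse=(340,412,255,315),stapler=(455,550,155,222),stamp=(385,425,120,168)).items():print(n,(dp[v0:v1,u0:u1]>60).sum(), ctrl.get_obs()["force"].round(1))
E
```

```text
before/after 0.0351 0.0304
before/after 0.0352 0.0299
before/after 0.0356 0.03
before/after 0.0356 0.0296
before/after 0.0348 0.0299
mouse 0 [ 0.  -0.3 -0.2]
stapler 0 [ 0.  -0.3 -0.2]
stamp 0 [ 0.  -0.3 -0.2]
```

View pics/t2.png

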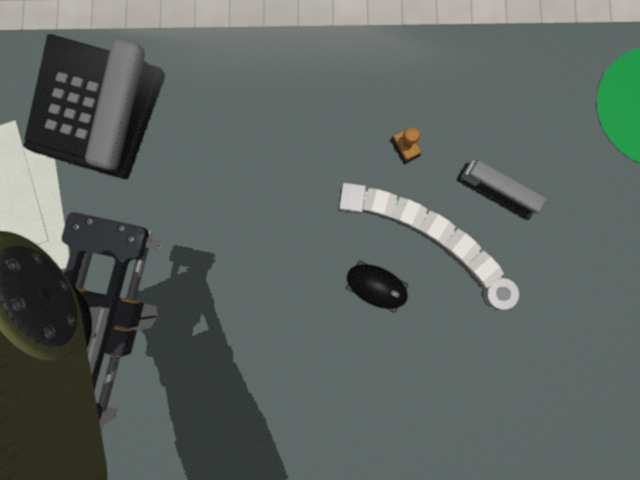

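All five covers, from (381,200) to (488,268), now read about 30 mm high. The mouse, stapler and stamp haven't changed, and the arm is well clear on the left.

```bash
python3 -c "
from station import ctrl
print(ctrl.hand_in())"
```

```text
the job is handed in; nothing more can be done
None
```

All five covers are down. I ran the shut fingertips in one pass from the drum to the square end, at a height of about 30.5 mm and about 72 mm/s. I turned the hand with the curve, then lifted off cover 5 and moved clear before handing in.

**Last checks:**
- **Covers:** the tops read 30.4, 29.9, 30.0, 29.6 and 29.9 mm high, against about 35–35.5 mm before. Fully home is 30 mm.
- **Force:** the readings at the end of each move during the pass peaked at about 12 N, well under the 40 N limit. I had no readings between those points.
- **Mouse, stapler and stamp:** none of the three changed in the top camera image.
- **Contact and time:** the hand was clear of everything, with a force reading of about zero. About 8.4 s of the 45 s was used.

**Disagreement:** the scene camera put the drum about 4–5 mm from where the channel fit from the top camera put it. That scene point was picked by eye. I used the top-camera fit, which matched the cover positions to within 0.15 mm.

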